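Find the high spot of a bent bangle

ROBOT

A 6-joint arm with a two-finger parallel gripper is mounted at the origin on the work surface. World frame = base frame: x ahead of the robot, y to its left, z up, the work surface at z = 0. Lengths are in m, angles in rad, forces in N, time in s.
With the tool pointing down it reaches from about 0.35 to 0.975 m from the base axis. Payload 4.9 kg.
Tool frame: the origin (TCP) lies on the centre line of the jaws, within the pads' length; the fingertips stand 14 mm ahead of it and the grasp point (between the pads) lies 5 mm behind it; z points along the fingers, y is the line along which they close (so a half turn about z gives the same grasp; the last joint's range is limited). The gripper opens to 85 mm and grips with 20 to 120 N. Pads are 22 mm wide; open, the fingers measure 114 mm over their backs; the gripper's body (76 mm by 85 mm) begins 54 mm behind the grasp point. The pads swing forward as they close: fully open they stand 13 mm farther back than shut.
Start: joints at [-1.397, 0.053, 1.613, -0, 1.476, -0.119], TCP at [0.18, -0.598, 0.245] pointing down, gripper open.
Joint ranges: [-3.01, 3.01], [-1.01, 2.22], [0.06, 2.58], [-1.02, 4.17], [0.09, 2.62], [-3.14, 3.14]. Speed limits (rad/s): [2.57, 2.57, 3.14, 3.14, 3.14, 3.14].

INTERFACE

Orientations are given as a rotation vector (axis times angle).
In Python, from workcell import * gives the robot as it stands. The module is installed in compiled form; this text tells all that it offers.
- The arm moves only by the tool jog_arm, never from a script. Its arguments are lists of equal length, an entry for each row: "translation": the shift along the tool's x, y, z in cm, a list of three; "roll": the turn about the tool's z in rad; "claw": the opening, from 0 (shut) to 1 (fully open). In form: {"translation": [[dx, dy, dz], ...], "roll": [roll, ...], "claw": [claw, ...]}. A call has 1 to 8 rows; each row shifts and turns the commanded pose from where the row before left it, along the tool's axes as they then stand; what a row does not reach is not made up. A row lasts 1/8 s, in which the tool goes at most 62.5 mm and 10.7 degrees, less where a joint would pass 70% of its speed; a pose out of reach is approached as far as the arm can. A call is refused whole if a number of a shift passes 6.25 or a number of a turn 0.188, either way. A call with a gripper value outside its range is refused whole. The fingers move at their own pace and stop on an object; "force" is the grip in N (left out, the last holds). Time passes only in rows, so rows that do not move let the fingers close. It gives the time, the measured TCP pose, the force, the opening and the grip force at its end, in the units of the state.
- state(): the state, without advancing time (a new reading comes with each control period).
- get_image(name): name is "side" or "top" or "wrist"; returns a dict with "frame" (420x560x3 uint8, red, green, blue), "mtx" (3x3 intrinsics, pixels), "origin" and "orientation" of the camera in the world. Camera axes: x right, y down, z forward; pixel columns grow to the right and rows downward; lengths in m; the calibration is good to about 2 mm. A picture is of the moment at which its call begins. There is no depth.
- job_done(): hands the job in; it is judged then, once.
The state is a dict: "time": time; "joint_positions": joint angles; "qvel": joint speeds; "joint_torque": joint torques, N m; "tcp_pos": TCP position; "tool_rot": TCP orientation; "wrist_force": force on the tool from outside, world axes, zero at the start; "wrist_torque": the same for the moment, N m; "finger_gap": opening from 0.0 (shut) to 1.0 (fully open); "finger_force": force on a finger pad.
Only numpy, scipy, OpenCV 4.12 (cv2) and the standard library are available. Lean on these libraries where they do the work, as an engineer would, in place of code of your own. Each camera call takes 0.05 s, during which the arm holds its last target. There are 200 camera calls.

TASK

Lift the amber tower off the truing stand's bed and stand it upright in the clear half of the yellow stone tray; then slide the indicator all the way in to its stop so that its plunger presses on the bangle. Then turn the bangle, watching the needle, to find its highest spot (it has lesser ones too), and leave it with that highest spot under the plunger, the needle at its greatest reading. Leave everything else on the desk where it is.

Things in the scene. Friction and masses are not known exactly. Their poses are not given: they have to be found in the camera images.
- axis (a point): Point on the bangle's upright axis of rotation, 105 mm above the desk, level with the middle of the crank knob. z is up, x points level along the slide from the bangle to the indicator, y across the slide. It belongs to the truing stand: a fixed green bed 300 mm long (50 mm behind the axis to 250 mm ahead of it along x), 90 mm wide, 20 mm high
- bangle_centre (a point): Centre of the brass bangle, on the axis, 58 mm above the desk (axes fixed to the stand). An out-of-round hoop clamped on a chuck: 37 mm radius where true, with three bulges, the highest reaching 43 mm, the others 40.5 and 39; where they stand relative to the crank differs from start to start. It turns only with the crank and stays where it is left
- crank_knob (a point): Centre of the crank's black knob, an upright free-spinning cylinder 18 mm across, from 78 to 124 mm above the desk (this point 105 mm up), on a flat crank arm whose top is 78 mm up. It goes round the bangle's axis at 32 mm, above the bangle; about 2.5 N turns it. At the start it is on the side away from the indicator
- crank (a joint): Angle of the crank and bangle, rad, growing counter-clockwise seen from above, free for several turns either way. At 0 the crank knob lies straight towards the indicator (along x of axis). It does not tell where the bulges are
- slide_post (a point): Middle of the indicator carriage's upright red grip post: 16 mm across the slide, 20 mm along it, 45 to 120 mm above the desk, this point 98 mm up; axes as axis. Move it along the slide, -x towards the bangle; it stays where left. Friction 4 N, up to 6 N with the plunger pressed. The dial's housing (56 mm across, top 77 mm up) is centred 47 mm from it, on the bangle's side
- carriage (a joint): How far the indicator carriage is slid in, m: 0 pulled right back, 0.070 home against its stop, with the plunger pressed by 3 mm where the bangle is true. The post is 149 mm from the bangle's axis when home
- dial (a point): Middle of the white dial face, 78 mm above the desk, facing up. From the housing a thin steel plunger with a ball end points level to the bangle, 58 mm above the desk; its end is 68 mm from this point when not pressed
- needle (a joint): Angle of the red needle on the dial, rad, 0 with the plunger free, growing clockwise seen from above as the plunger is pressed in against its light spring: 0.35 rad for each mm, at most 4.9 rad. With the carriage home it reads about 1 where the bangle is true and more on each bulge. At 0 it points to the bangle
- tower_mid (a point): Middle of the amber tower, a square crystal 28 x 28 mm, 50 mm tall (upright sides to 38 mm, then a pyramid), 60 to 130 g; this point is 25 mm above its foot. At first it stands on the stand's bed, 20 mm above the desk, between the bangle and the plunger. z runs up its length, x and y square to its sides
- tray_spot (a point): Middle of the clear half of the fixed stone tray, on its floor, 6 mm above the desk. Tray 130 x 100 mm, long along x of this point; yellow floor, green rim 14 mm above the desk. The clear half reaches 30 mm to -x, 40 mm to +x and 40 mm either way in y; two rough stones stand in the other half, 66 mm off to +x
- stone_a: pale rough stone, 30 mm across, 24 mm high, loose in the tray: to be left alone. Origin at its foot
- stone_b: reddish rough stone, 30 mm across, 24 mm high, loose in the tray: to be left alone. Origin at its foot
- phone: black phone lying on the desk, 72 x 150 x 9 mm: to be left alone. Origin at the middle of its underside, y along its length
- tweezers: steel tweezers lying on the desk, 130 mm long along x, 6 mm high: to be left alone. Origin under their middle
- ring_box: blue ring box, 50 x 50 x 40 mm: to be left alone. Origin under its middle
- ring_cone: dark wooden ring cone, foot 54 mm across, 92 mm tall: to be left alone. Origin under its middle
- jar: green glass jar, 60 mm across, 90 mm tall: to be left alone. Origin under its middle
There are look-alikes about, which are no part of the job. Leave any grey or red look-alike of the part that bears tower_mid alone.

How it is judged:
On the way, in this order (a step that is already met when the one before it is completed fails the run):
1. the tower stands upright in the clear half of the tray, let go (x of tower_mid in the frame of tray_spot between -0.03 and 0.04 m and y of tower_mid in the frame of tray_spot between -0.04 and 0.04 m and z of tower_mid in the frame of tray_spot between 0.02 and 0.03 m and angle between tower_mid's own z axis and vertical below 0.15 rad and contact force between the fingers and anything else below 0.1 N), for 0.2 s.
2. the indicator is slid home to its stop (value of joint carriage above 0.0675 m), for 0.2 s.
3. the bangle is turned until its highest spot presses the plunger (value of joint needle above 2.83 rad), for 0.1 s.
At the end, for the whole second after the job is handed in: Tower upright (0.15 rad) on the floor of the tray's clear half (30 mm to -x, 40 mm to +x, 40 mm in y of tray_spot); carriage within 2.5 mm of home; needle above 2.83 rad, which only the highest bulge gives, within about 14 degrees of the plunger; crank at rest (x of tower_mid in the frame of tray_spot between -0.03 and 0.04 m and y of tower_mid in the frame of tray_spot between -0.04 and 0.04 m and z of tower_mid in the frame of tray_spot between 0.02 and 0.03 m and angle between tower_mid's own z axis and vertical below 0.15 rad and value of joint carriage above 0.0675 m and value of joint needle above 2.83 rad and velocity of joint crank between -0.05 and 0.05 rad/s); the robot touches nothing.
It fails at once if a bystander (stones, phone, tweezers, ring box, ring cone, jar) is moved more than 15 mm (distance of any of stone_a, stone_b, phone, tweezers, ring_box, ring_cone, jar from where it was at the start of the episode above 0.015 m).
It also fails if it takes over 72 s, if anything falls off the work surface, if the arm or the gripper's body presses on something with over 40 N, if the wrist force passes 120 N, or if a joint passes its speed limit or range.

## Working session

There is one attempt and no reset: what is moved stays moved. The work goes in short steps, Python scripts to look and compute and a tool call to move; the robot and the scene stay as the last step left them, time stands still between calls to the robot, and variables do not carry over. Pictures are saved under pics/ and viewed, at most 10 in all, crops included, and the job is handed in when it is done.

Besides the shell and the picture viewer there is one more tool, called after "Call:" as name([rows], argument=value, ...), one row to a line, values as JSON. jog_arm: Moves the arm, as the interface text tells. Its arguments: {"type":"object","properties":{"translation":{"type":"array","items":{"type":"array","items":{"type":"number"}}},"roll":{"type":"array","items":{"type":"number"}},"claw":{"type":"array","items":{"type":"number"}},"force":{"type":"number"}},"required":["translation","roll","claw"]}

```bash
mkdir -p pics
cat > h.py <<'E'
from workcell import *
import numpy as np, cv2
from scipy.spatial.transform import Rotation as R
def Rm(o):
    o=np.array(o,float)
    return o if o.shape==(3,3) else (R.from_rotvec(o).as_matrix() if o.size==3 else R.from_quat(o).as_matrix())
def ray(im,u,v,z):
    d=Rm(im["orientation"])@np.linalg.inv(im["mtx"])@np.array([u,v,1.]); o=np.array(im["origin"])
    return (o+d*(z-o[2])/d[2]).round(4)
def proj(im,p):
    c=im["mtx"]@(Rm(im["orientation"]).T@(np.array(p)-im["origin"])); return c[:2]/c[2]
def save(im,n): cv2.imwrite("pics/"+n+".png",im["frame"][:,:,::-1])
E
python3 - <<'E'
from h import *
import pickle
ims={n:get_image(n) for n in("top","side")}
pickle.dump(ims,open("ims.pkl","wb"))
for n in ims: save(ims[n],n); print(n,ims[n]["origin"],ims[n]["orientation"])
print(state())
E
```

```text
top [ 0.42427661 -0.01508298  1.18733201] [-2.16676879  2.17085754 -0.15854188]
side [ 0.24683315 -0.72168     0.65004993] [-2.17032967  0.4470687  -0.25104292]
{'time': 0.1, 'joint_positions': array([-1.39696135e+00,  5.33033945e-02,  1.61413119e+00, -1.02478489e-05,
        1.47596168e+00, -1.19005470e-01]), 'qvel': array([-0.00228099, -0.0006331 , -0.00294173, -0.00026342,  0.00081326,
        0.00143668]), 'joint_torque': array([ 7.42798591e-06, -3.94905174e+01, -3.71365392e+01, -9.14140537e-05,
        3.93137496e-03,  1.30318540e-05]), 'tcp_pos': array([ 0.180325  , -0.59788104,  0.24419337]), 'tool_rot': array([-3.10619307e+00, -4.58089362e-01,  9.36229360e-05]), 'wrist_force': array([-0.17358027,  1.00622066,  0.03944515]), 'wrist_torque': array([-0.00257954, -0.00502414, -0.04016468]), 'finger_force': 0.0, 'finger_gap': 1.0013150166023497}
```

View pics/top.png

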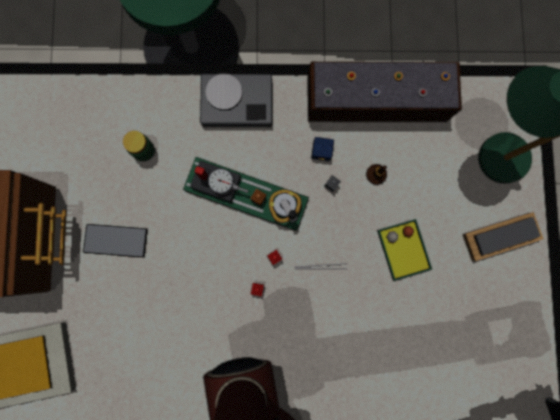

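View pics/side.png

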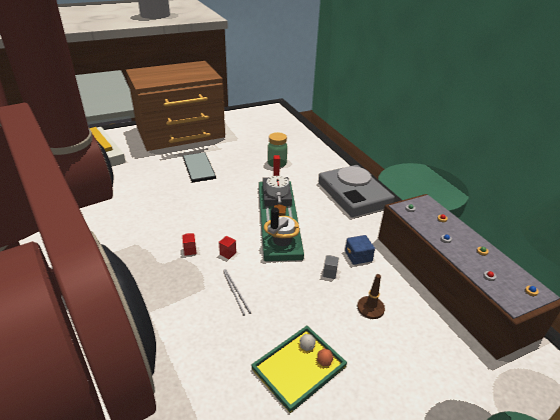

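The top view shows the green stand, with the red post at (200,172), the dial at (220,181) and the bangle at (285,207). Candidates for the tower are:
- amber, on the bed: (258,198)
- red look-alikes: (275,258) and (258,290)
- grey look-alike: (332,184)

I choose the amber one. The tray's yellow floor is at (404,250), with the stones at its upper end.

```bash
cat > m.py <<'E'
from h import *
import pickle
ims=pickle.load(open("ims.pkl","rb"))
im=ims["top"]; f=im["frame"]; hsv=cv2.cvtColor(f,cv2.COLOR_RGB2HSV)
def comp(lo,hi,box):
    m=cv2.inRange(hsv,lo,hi); k=np.zeros_like(m); x0,y0,x1,y1=box; k[y0:y1,x0:x1]=m[y0:y1,x0:x1]; return k
def rect(m): 
    p=cv2.findNonZero(m); return cv2.minAreaRect(p),len(p)
g=comp((60,60,20),(90,255,255),(180,150,315,235)); r,n=rect(g); print("bed",r,n)
print([ray(im,*c,.02) for c in cv2.boxPoints(r)])
y=comp((22,120,60),(35,255,255),(370,210,440,290)); r,n=rect(y); print("floor",r,n); print([ray(im,*c,.006) for c in cv2.boxPoints(r)])
g=comp((50,60,10),(95,255,255),(370,210,440,290)); r,n=rect(g); print("rim",r,n); print([ray(im,*c,.014) for c in cv2.boxPoints(r)])
print([ray(im,392,238,.02),ray(im,408,231,.02)])
rd=comp((0,150,60),(6,255,255),(190,160,212,182)); print("post",cv2.mean(np.zeros(1)),ray(im,*cv2.findNonZero(rd).reshape(-1,2).mean(0),.12),len(cv2.findNonZero(rd)))
a=comp((8,120,40),(20,255,255),(245,185,270,210)); p=cv2.findNonZero(a).reshape(-1,2); print("tower",p.mean(0),len(p),ray(im,*p.mean(0),.06))
c=cv2.resize(f[150:240,180:320],None,fx=5,fy=5,interpolation=cv2.INTER_CUBIC); cv2.imwrite("pics/crop.png",c[:,:,::-1])
E
python3 m.py
```

```text
bed ((245.5608673095703, 193.48280334472656), (120.25171661376953, 35.29030227661133), 19.767168045043945) 1429
[array([0.6165, 0.1901, 0.02  ]), array([0.6998, 0.1624, 0.02  ]), array([ 0.5981, -0.1172,  0.02  ]), array([ 0.5161, -0.0871,  0.02  ])]
floor ((404.5422668457031, 249.41839599609375), (50.33180236816406, 36.29780960083008), 72.34988403320312) 1609
[array([ 0.5156, -0.2952,  0.006 ]), array([ 0.5429, -0.3826,  0.006 ]), array([ 0.4242, -0.4159,  0.006 ]), array([ 0.3977, -0.3293,  0.006 ])]
rim ((404.2633361816406, 249.54269409179688), (51.780540466308594, 39.07402801513672), 72.6459732055664) 77
[array([ 0.5157, -0.289 ,  0.014 ]), array([ 0.5445, -0.3827,  0.014 ]), array([ 0.4229, -0.416 ,  0.014 ]), array([ 0.3951, -0.3233,  0.014 ])]
[array([ 0.4972, -0.3218,  0.02  ]), array([ 0.5143, -0.3619,  0.02  ])]
post (0.0, 0.0, 0.0, 0.0) [0.6446 0.1378 0.12  ] 54
tower [257.98529412 196.45588235] 136 [0.5939 0.0055 0.06  ]
```

```bash
ls pics
```

```text
crop.png
side.png
top.png
```

View pics/crop.png

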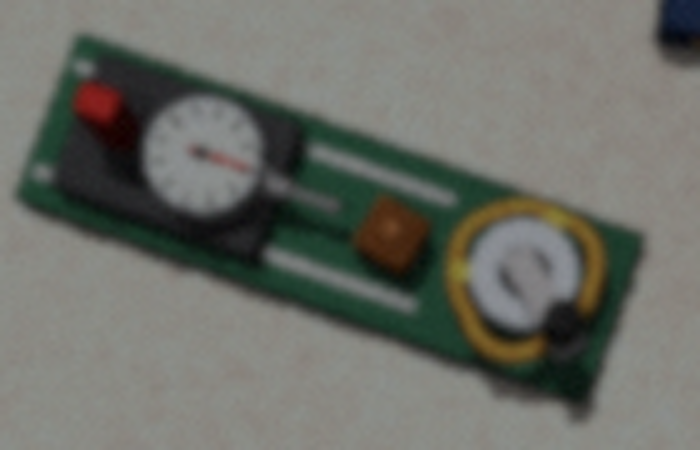

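The close crop shows the amber tower alone between the plunger and the bangle, with its apex near crop (390,230). It is turned about 16° to the bed, and the knob is at (565,322). Next I compute the approach.

```bash
cat >> h.py <<'E'
def yaw():  # world direction of closing axis (tool y), deg
    y=Rm(state()["tool_rot"])[:,1]; return np.degrees(np.arctan2(y[1],y[0]))
def go(x,y,z,yw=None):
    s=state(); T=Rm(s["tool_rot"]); d=T.T@(np.array([x,y,z])-s["tcp_pos"])*100
    n=int(np.ceil(np.linalg.norm(d)/5.5)); print("t",round(s["time"],2),"tcp",s["tcp_pos"].round(4),"shift cm",d.round(2),"rows",n,"each",(d/n).round(3),"yaw",yaw().round(1))
    if yw is not None:
        dy=(yw-yaw()+90)%180-90; print("roll rad",-np.radians(dy).round(3))
E
python3 - <<'E'
from h import *
import pickle
im=pickle.load(open("ims.pkl","rb"))["top"]
q=lambda u,v:(u/5+180-.4,v/5+150-.4)
c=np.array([ray(im,*q(*p),.058) for p in((387,195),(430,228),(398,275),(355,243))]); print(c.tolist(),c.mean(0))
e=c[1]-c[0]; print(np.degrees(np.arctan2(e[1],e[0])),np.linalg.norm(np.diff(c,axis=0),axis=1))
print("apex",ray(im,*q(390,230),.07),"bangle",ray(im,*q(527,280),.06),"knob",ray(im,*q(566,320),.124),"post",ray(im,*q(99,102),.12))
go(.594,.005,.19,-36)
E
```

```text
[[0.6131, 0.0079, 0.058], [0.5972, -0.0125, 0.058], [0.5747, 0.0026, 0.058], [0.59, 0.0231, 0.058]] [0.59375  0.005275 0.058   ]
-127.93327028359897 [0.02586445 0.02709723 0.02558007]
apex [0.5944 0.0062 0.07  ] bangle [ 0.572  -0.0585  0.06  ] knob [ 0.5456 -0.0734  0.124 ] post [0.6452 0.1367 0.12  ]
t 0.1 tcp [ 0.1803 -0.5979  0.2442] shift cm [ 57.01 -45.77   5.51] rows 14 each [ 4.072 -3.269  0.394] yaw -73.2
roll rad -0.65
```

Call:
jog_arm([
  [4.07,-3.27,0],
  [4.07,-3.27,0],
  [4.07,-3.27,0],
  [4.07,-3.27,0],
  [4.07,-3.27,0],
  [4.07,-3.27,0],
  [4.07,-3.27,0],
  [4.07,-3.27,0],
], roll=[0,0,0,0,0,0,0,0], claw=[1,1,1,1,1,1,1,1])

```text
time: 1.1
tcp_pos: [0.4171, -0.2522, 0.2449]
tool_rot: [-3.108, -0.458, 0.0]
wrist_force: [1.0, -0.3, 0.6]
finger_gap: 1.001
finger_force: 0.0
```

Call:
jog_arm([
  [4.07,-3.27,0],
  [4.07,-3.27,0],
  [4.07,-3.27,0],
  [4.07,-3.27,0],
  [4.07,-3.27,0],
  [4.07,-3.27,0],
  [0,0,0],
  [0,0,0],
], roll=[0,0,0,0,0,0,0,0], claw=[1,1,1,1,1,1,1,1])

```text
time: 2.1
tcp_pos: [0.5934, 0.0043, 0.2446]
tool_rot: [3.108, 0.459, -0.002]
wrist_force: [-0.2, 0.1, 0.5]
finger_gap: 1.003
finger_force: 0.0
```

Call:
jog_arm([
  [0,0,0],
  [0,0,0],
  [0,0,0],
  [0,0,0],
  [0,0,0],
  [0,0,0],
], roll=[-0.16,-0.16,-0.16,-0.16,0,0], claw=[0.7,0.7,0.7,0.7,0.7,0.7])

```text
time: 2.85
tcp_pos: [0.5935, 0.0036, 0.2453]
tool_rot: [2.808, 1.408, -0.0]
wrist_force: [0.1, 0.2, 0.6]
finger_gap: 0.694
finger_force: 0.0
```

Run:
```python
from h import *
import pickle
im=get_image("wrist"); pickle.dump(im,open("w1.pkl","wb")); save(im,"w1"); go(.594,.0055,.14,-37.5); print(im["origin"],proj(im,[.594,.0055,.07]))
```

```text
t 2.9 tcp [0.5936 0.0038 0.2453] shift cm [ 0.16 -0.07 10.53] rows 2 each [ 0.082 -0.034  5.265] yaw -36.7
roll rad 0.014
[0.63767594 0.06297806 0.37324852] [272.40884503 189.05281999]
```

View pics/w1.png

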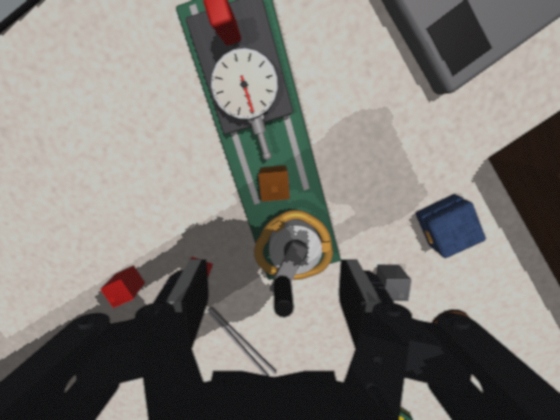

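The wrist view shows the amber tower at (274,183), square to the jaws. The dial is at (244,84), the chuck at (296,247), and the knob top at about (283,303).

Run:
```python
from h import *
import pickle
im=pickle.load(open("w1.pkl","rb")); f=im["frame"]; h=cv2.cvtColor(f,cv2.COLOR_RGB2HSV)
m=cv2.inRange(h[160:205,250:300],(5,130,30),(20,255,255)); p=cv2.findNonZero(m).reshape(-1,2)+[250,160]; r=cv2.minAreaRect(p.astype(np.float32)); print(r)
b=cv2.boxPoints(r); print([ray(im,*c,.05) for c in b], ray(im,*r[0],.05), ray(im,274,183,.07))
w=cv2.inRange(h[45:125,205:285],(0,0,120),(180,70,255)); p=cv2.findNonZero(w); c,_=cv2.minEnclosingCircle(p); print("dial",c,ray(im,c[0]+205,c[1]+45,.078))
g=cv2.inRange(h[200:290,245:345],(14,120,60),(26,255,255)); p=cv2.findNonZero(g); e=cv2.fitEllipse(cv2.convexHull(p)); print("bangle",e,ray(im,e[0][0]+245,e[0][1]+200,.06))
```

```text
((273.38525390625, 183.2377166748047), (32.77393341064453, 28.971439361572266), 84.80557250976562)
[array([0.5919, 0.027 , 0.05  ]), array([0.6158, 0.0123, 0.05  ]), array([ 0.599 , -0.0159,  0.05  ]), array([ 0.5743, -0.0008,  0.05  ])] [0.5954 0.0058 0.05  ] [0.5986 0.0092 0.07  ]
dial (39.150753021240234, 50.9095458984375) [0.624  0.0849 0.078 ]
bangle ((42.573585510253906, 39.78868865966797), (71.25584411621094, 93.7576904296875), 123.2995376586914) [ 0.5735 -0.0473  0.06  ]
```

Call:
jog_arm([
  [0.2,0,5],
  [0,0,5],
  [0,0,5],
  [0,0,3],
  [0,0,2.2],
  [0,0,0],
  [0,0,0],
], roll=[0,0,0,0,0,0,0], claw=[0.7,0.7,0.7,0.7,0.7,0.7,0.7], force=30)

```text
time: 3.78
tcp_pos: [0.5958, 0.0058, 0.0445]
tool_rot: [2.806, 1.411, 0.002]
wrist_force: [-0.1, 0.4, 0.5]
finger_gap: 0.704
finger_force: 0.0
```

Call:
jog_arm([
  [0,0,0],
  [0,0,0],
  [0,0,0],
  [0,0,0],
  [0,0,0],
  [0,0,0],
], roll=[0,0,0,0,0,0], claw=[0.1,0.1,0.1,0.1,0.1,0.1], force=30)

```text
time: 4.53
tcp_pos: [0.5961, 0.0059, 0.0449]
tool_rot: [2.805, 1.412, 0.003]
wrist_force: [-0.9, -0.5, 6.2]
finger_gap: 0.336
finger_force: 28.7
```

Call:
jog_arm([
  [0,0,-2],
  [0,0,-5],
  [0,0,-5],
  [0,0,-4],
  [0,0,0],
], roll=[0,0,0,0,0], claw=[0.1,0.1,0.1,0.1,0.1])

```text
time: 5.15
tcp_pos: [0.5973, 0.0058, 0.2091]
tool_rot: [2.801, 1.41, 0.012]
wrist_force: [0.1, -0.3, -1.5]
finger_gap: 0.337
finger_force: 28.4
```

Run:
```python
from h import *
go(.4385,-.365,.203,106)
```

```text
t 5.15 tcp [0.5973 0.0058 0.2091] shift cm [-39.25   9.32   0.5 ] rows 8 each [-4.906  1.165  0.062] yaw -36.6
roll rad 0.654
```

Call:
jog_arm([
  [-4.9,1.16,0],
  [-4.9,1.16,0],
  [-4.9,1.16,0],
  [-4.9,1.16,0],
  [-4.9,1.16,0],
  [-4.9,1.16,0],
  [-4.9,1.16,0],
  [-4.9,1.16,0],
], roll=[0,0,0,0,0,0,0,0], claw=[0.1,0.1,0.1,0.1,0.1,0.1,0.1,0.1])

```text
time: 6.15
tcp_pos: [0.4345, -0.3647, 0.2014]
tool_rot: [-2.803, -1.411, 0.001]
wrist_force: [-0.1, -0.1, -1.5]
finger_gap: 0.336
finger_force: 28.4
```

Call:
jog_arm([
  [0,0,0],
  [0,0,0],
  [0,0,0],
  [0,0,0],
  [0,0,0],
  [0,0,0],
], roll=[0.163,0.163,0.163,0.163,0,0], claw=[0.1,0.1,0.1,0.1,0.1,0.1])

```text
time: 6.9
tcp_pos: [0.4357, -0.3637, 0.2023]
tool_rot: [-3.109, -0.443, 0.002]
wrist_force: [-0.3, -1.0, -1.8]
finger_gap: 0.335
finger_force: 28.4
```

Run:
```python
from h import *
im=get_image("wrist"); save(im,"w2")
go(.4385,-.365,.0315,106)
```

```text
t 6.95 tcp [ 0.4358 -0.3638  0.2026] shift cm [ 0.24  0.21 17.11] rows 4 each [0.059 0.052 4.277] yaw -73.8
roll rad 0.003
```

View pics/w2.png

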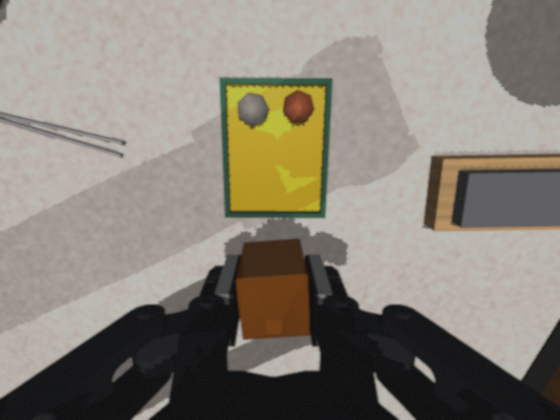

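The tray is aligned with the view and its clear half is centred near (276,180). The tower is held between the pads at (273,290).

Run:
```python
from h import *
im=get_image("wrist"); s=state(); T=Rm(s["tool_rot"]); p=s["tcp_pos"]
print("spot",proj(im,[.4385,-.365,.006]), ray(im,276,182,.006))
for dz in(-.0245,.0135,.0255):
  print(dz,[proj(im,p+T@np.array([x,y,-dz])).round() .tolist() for x,y in((.014,.014),(.014,-.014),(-.014,0),(0,0))])
```

```text
spot [275.3227383  183.49539366] [ 0.4401 -0.3652  0.006 ]
-0.0245 [[302.0, 237.0], [245.0, 237.0], [274.0, 288.0], [274.0, 263.0]]
0.0135 [[311.0, 274.0], [237.0, 274.0], [274.0, 336.0], [274.0, 306.0]]
0.0255 [[315.0, 290.0], [233.0, 290.0], [274.0, 358.0], [274.0, 325.0]]
```

Call:
jog_arm([
  [0.2,0.1,5],
  [0,0,5],
  [0,0,4],
  [0,0,2],
  [0,0,0.8],
  [0,0,0.3],
  [0,0,0],
  [0,0,0],
], roll=[0,0,0,0,0,0,0,0], claw=[0.1,0.1,0.1,0.1,0.1,0.1,0.1,0.1])

```text
time: 8.0
tcp_pos: [0.439, -0.3653, 0.0337]
tool_rot: [3.109, 0.44, 0.002]
wrist_force: [0.2, -0.9, -0.6]
finger_gap: 0.334
finger_force: 28.4
```

Call:
jog_arm([
  [0,0,0.15],
  [0,0,0],
  [0,0,0],
], roll=[0,0,0], claw=[0.1,0.1,0.1])

```text
time: 8.38
tcp_pos: [0.4383, -0.3646, 0.031]
tool_rot: [3.111, 0.44, 0.0]
wrist_force: [-1.0, 0.3, -0.1]
finger_gap: 0.333
finger_force: 28.5
```

Call:
jog_arm([
  [0,0,0],
  [0,0,0],
  [0,0,0],
  [0,0,0],
  [0,0,-2],
  [0,0,-5],
  [0,0,-5],
  [0,0,-5],
], roll=[0,0,0,0,0,0,0,0], claw=[0.42,0.5,0.55,0.55,0.55,0.55,0.55,0.55])

```text
time: 9.38
tcp_pos: [0.4383, -0.3646, 0.2042]
tool_rot: [3.109, 0.439, 0.002]
wrist_force: [-0.5, -0.4, -0.3]
finger_gap: 0.55
finger_force: 0.0
```

Run:
```python
from h import *
im=get_image("wrist"); f=im["frame"]; h=cv2.cvtColor(f,cv2.COLOR_RGB2HSV)
m=cv2.inRange(h,(5,130,30),(20,255,255)); n,l,st,c=cv2.connectedComponentsWithStats(m)
for i in range(1,n):
  if st[i,4]>150: print(st[i],c[i])
for z in(.006,.044,.056): print(z,proj(im,[.439,-.365,z]))
t=get_image("top"); save(t,"t2")
ax=np.array([.572,-.0575]); d=np.array([np.cos(np.radians(70)),np.sin(np.radians(70))])
go(*(ax+d*.219),.2,-20)
```

```text
[281  94  30  32 718] [295.28969359 109.48746518]
[ 257  174   32   39 1113] [272.67385445 193.36298293]
[544 363  16  35 248] [554.21774194 382.24596774]
0.006 [273.40942266 185.14032426]
0.044 [273.5255894  194.58067515]
0.056 [273.56842196 198.0614855 ]
t 9.47 tcp [ 0.4411 -0.3675  0.2107] shift cm [ 34.06 -43.87   0.71] rows 11 each [ 3.097 -3.988  0.064] yaw -73.9
roll rad -0.941
```

The tower stands upright in the tray: its mask, centred at (273,193), matches the projection. Next is the post, starting with a look from a point short of it.

Call:
jog_arm([
  [3,-4,0],
  [3,-4,0],
  [3,-4,0],
  [3,-4,0],
  [3,-4,0],
  [3,-4,0],
  [3,-4,0],
  [3,-4,0],
], roll=[0,0,0,0,0,0,0,0], claw=[0.55,0.55,0.55,0.55,0.55,0.55,0.55,0.55])

```text
time: 10.48
tcp_pos: [0.5806, 0.0111, 0.2017]
tool_rot: [3.11, 0.44, 0.002]
wrist_force: [0.7, 0.1, 0.2]
finger_gap: 0.55
finger_force: 0.0
```

Call:
jog_arm([
  [3,-4,0],
  [0,0,-1],
  [0,0,0],
  [0,0,0],
  [0,0,0],
  [0,0,0],
  [0,0,0],
  [0,0,0],
], roll=[-0.157,-0.157,-0.157,-0.157,-0.157,-0.157,0,0], claw=[0.55,0.55,0.55,0.55,0.55,0.55,0.55,0.55])

```text
time: 11.48
tcp_pos: [0.5979, 0.0562, 0.2112]
tool_rot: [2.574, 1.8, 0.0]
wrist_force: [0.4, -0.5, -0.0]
finger_gap: 0.553
finger_force: 0.0
```

Run:
```python
from h import *
im=get_image("wrist"); save(im,"w3")
ax=np.array([.572,-.0575]); d=np.array([np.cos(np.radians(70)),np.sin(np.radians(70))])
print("post est px",proj(im,[*(ax+d*.219),.12]))
go(*(ax+d*.219),.2,-20)
```

```text
post est px [297.22776415  56.54891981]
t 11.53 tcp [0.5979 0.0562 0.2111] shift cm [10.33  1.44  1.11] rows 2 each [5.167 0.722 0.554] yaw -20.0
roll rad -0.001
```

View pics/w3.png

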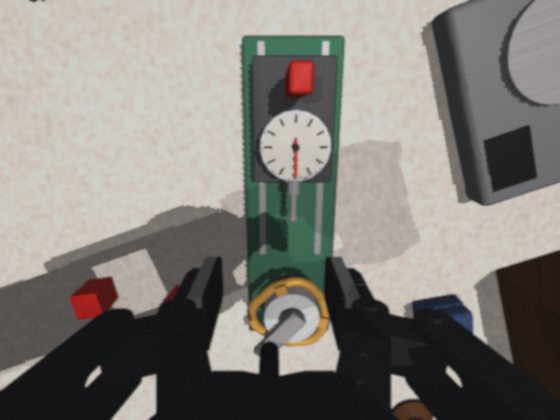

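The red post's top is at about (301,73), the dial's middle at (296,146), and the needle points to the bangle.

Run:
```python
from h import *
im=get_image("wrist"); f=im["frame"]; h=cv2.cvtColor(f,cv2.COLOR_RGB2HSV)
m=cv2.inRange(h[50:110,280:325],(0,150,40),(8,255,255)); p=cv2.findNonZero(m).reshape(-1,2)+[280,50]
x0,y0=p.min(0);x1,y1=p.max(0);print(x0,y0,x1,y1); v=f[y0:y1+1,301,0]; print(v.tolist())
print("top",ray(im,(x0+x1)/2,73,.12),ray(im,(x0+x1)/2,y0,.12))
w=cv2.inRange(h[100:190,250:340],(0,0,110),(180,70,255)); n,l,st,c=cv2.connectedComponentsWithStats(w); i=1+st[1:,4].argmax(); b=st[i]; D=ray(im,250+b[0]+b[2]/2,100+b[1]+b[2]/2,.078); print("dial",b,D)
be=[ray(im,*q,.02) for q in((243,37),(344,37),(333,265),(248,265))]; print(be)
print("axis chuck",ray(im,292,314,.065))
```

```text
285 61 313 97
[151, 174, 189, 198, 205, 205, 207, 207, 207, 206, 206, 206, 207, 206, 207, 206, 207, 207, 206, 205, 204, 204, 202, 202, 201, 199, 199, 197, 190, 176, 155, 136, 113, 87, 67, 62, 66]
top [0.6449 0.1393 0.12  ] [0.647  0.1456 0.12  ]
dial [  10    9   72   81 3995] [0.6304 0.0939 0.078 ]
[array([0.6189, 0.1891, 0.02  ]), array([0.7004, 0.1594, 0.02  ]), array([ 0.6282, -0.0436,  0.02  ]), array([ 0.5447, -0.0131,  0.02  ])]
axis chuck [ 0.5763 -0.055   0.065 ]
```

Call:
jog_arm([
  [4.7,0.8,0],
  [4.6,0.8,0],
  [0,0,0],
  [0,0,3],
  [0,0,4],
  [0,0,3],
  [0,0,1.3],
  [0,0,0],
], roll=[0,0,0,0,0,0,0,0], claw=[0.55,0.55,0.55,0.55,0.55,0.55,0.55,0.55])

```text
time: 12.58
tcp_pos: [0.6441, 0.1376, 0.0971]
tool_rot: [-2.573, -1.802, 0.002]
wrist_force: [-0.2, -0.3, 0.1]
finger_gap: 0.548
finger_force: 0.0
```

Call:
jog_arm([
  [0,0,0],
  [0,0,0],
  [0,0,0],
  [0,0,0],
  [0,0,0],
  [0,0,0],
], roll=[0,0,0,0,0,0], claw=[0.1,0.1,0.1,0.1,0.1,0.1], force=40)

```text
time: 13.32
tcp_pos: [0.6461, 0.1381, 0.1]
tool_rot: [2.571, 1.802, 0.005]
wrist_force: [0.8, -1.8, 6.1]
finger_gap: 0.181
finger_force: 41.5
```

Call:
jog_arm([
  [-1,0,0],
  [-1.5,0,0],
  [-1.5,0,0],
  [-1,0,0],
  [0,0,0],
], roll=[0,0,0,0,0], claw=[0.1,0.1,0.1,0.1,0.1])

```text
time: 13.95
tcp_pos: [0.6287, 0.0904, 0.1]
tool_rot: [2.571, 1.801, 0.004]
wrist_force: [0.1, -1.4, 7.9]
finger_gap: 0.177
finger_force: 41.7
```

Call:
jog_arm([
  [-0.3,0,0],
  [-0.3,0,0],
  [-0.3,0,0],
  [0,0,0],
], roll=[0,0,0,0], claw=[0.1,0.1,0.1,0.1])

```text
time: 14.45
tcp_pos: [0.6261, 0.0832, 0.1]
tool_rot: [2.572, 1.803, 0.007]
wrist_force: [2.1, 2.6, 5.7]
finger_gap: 0.177
finger_force: 41.5
```

Call:
jog_arm([
  [-0.2,0,0],
  [-0.2,0,0],
  [0,0,0],
], roll=[0,0,0], claw=[0.1,0.1,0.1])

```text
time: 14.82
tcp_pos: [0.626, 0.0829, 0.1001]
tool_rot: [-2.571, -1.803, -0.018]
wrist_force: [9.9, 14.1, 2.9]
finger_gap: 0.185
finger_force: 40.9
```

Call:
jog_arm([
  [0,0,0],
  [0,0,0],
  [0,0,0],
  [0,0,-3],
  [0,0,-4],
  [0,0,-3],
  [0,0,0],
], roll=[0,0,0,0,0,0,0], claw=[0.4,0.5,0.5,0.5,0.5,0.5,0.5])

```text
time: 15.7
tcp_pos: [0.6249, 0.0786, 0.2012]
tool_rot: [2.57, 1.801, 0.008]
wrist_force: [0.8, 0.5, 0.0]
finger_gap: 0.501
finger_force: 0.0
```

Run:
```python
from h import *
im=get_image("wrist"); f=im["frame"]; save(im,"w4"); t=get_image("top"); save(t,"t4")
a=cv2.resize(t["frame"][150:240,180:320],(560,360),interpolation=cv2.INTER_CUBIC)
s=get_image("side"); b=cv2.resize(s["frame"][140:280,220:340],None,fx=2,fy=2,interpolation=cv2.INTER_CUBIC)
o=np.zeros((360,800,3),np.uint8); o[:,:560]=a; o[:280,560:800]=b; cv2.imwrite("pics/c4.png",o[:,:,::-1])
go(.5745,-.058,.2)
```

```text
t 15.85 tcp [0.6222 0.0787 0.1958] shift cm [-14.48   0.18  -0.4 ] rows 3 each [-4.827  0.06  -0.134] yaw -20.0
```

View pics/c4.png

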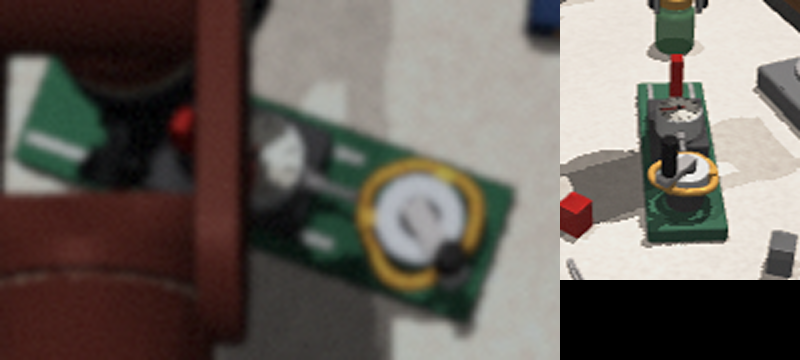

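The side view shows the plunger reaching the bangle and the post slid in. In the top view the knob is still on the far side, at crop (451,258). Now I go above the knob.

Call:
jog_arm([
  [-4.2,-0.5,0],
  [-4.2,-0.5,0],
  [-4.2,-0.5,0],
  [-4.2,-0.5,0],
  [0,0,0],
  [0,0,0],
], roll=[0,0,0,0,0,0], claw=[0.6,0.6,0.6,0.6,0.6,0.6])

```text
time: 16.6
tcp_pos: [0.5466, -0.0718, 0.1963]
tool_rot: [-2.571, -1.802, 0.002]
wrist_force: [0.2, -1.1, -0.3]
finger_gap: 0.6
finger_force: 0.0
```

```bash
cat > n.py <<'E'
from h import *
import sys
im=get_image("wrist"); f=im["frame"].astype(int); 
A=np.array([.5745,-.058]); d=np.array([np.cos(np.radians(70)),np.sin(np.radians(70))])
def needle(im):
    C=np.array([*(A+d*.102),.078]); c0=proj(im,C)
    # undistorted patch of the dial: stand axes, 1/4 mm per px; up=+x stand, right=-y stand
    e=np.array([d[1],-d[0]]); src=[];dst=[]
    for a,b in((-.04,-.04),(-.04,.04),(.04,.04),(.04,-.04)):
        src.append(proj(im,[*(C[:2]+d*a+e*b),.078])); dst.append((160+b*4000,160-a*4000))
    M=cv2.getPerspectiveTransform(np.float32(src),np.float32(dst)); w=cv2.warpPerspective(im["frame"],M,(320,320))
    h=cv2.cvtColor(w,cv2.COLOR_RGB2HSV); white=cv2.inRange(h,(0,0,110),(180,70,255)); red=cv2.inRange(h,(0,110,60),(10,255,255))|cv2.inRange(h,(170,110,60),(180,255,255))
    n,l,st,cc=cv2.connectedComponentsWithStats(white); i=1+st[1:,4].argmax(); (cx,cy),r=cv2.minEnclosingCircle(cv2.findNonZero((l==i).astype(np.uint8)))
    yy,xx=np.nonzero(red); k=np.hypot(xx-cx,yy-cy)<r; xx,yy=xx[k],yy[k]
    if len(xx)<5: return None,w,(cx,cy,r)
    vx,vy=xx.mean()-cx,yy.mean()-cy
    # 0 = down (toward bangle), clockwise positive in the picture
    return np.arctan2(-vx,vy)%(2*np.pi),w,(round(cx),round(cy),round(r),len(xx))
a,w,c=needle(im); print("needle",a,c)
if len(sys.argv)>1: cv2.imwrite("pics/"+sys.argv[1]+".png",np.hstack([w,cv2.resize(im["frame"],(427,320))])[:,:,::-1])
E
python3 n.py n1; python3 -c "
from h import *
go(.5462,-.073,.105,-20)"
```

```text
needle 1.3911239916784124 (159, 164, 111, 808)
t 16.65 tcp [ 0.5469 -0.0715  0.1967] shift cm [-0.17  0.    9.17] rows 2 each [-8.400e-02  2.000e-03  4.583e+00] yaw -19.9
roll rad 0.002
```

View pics/n1.png

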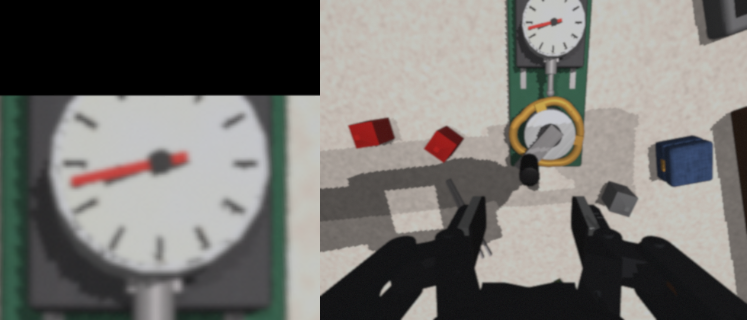

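The dial patch reads cleanly, at about 1.39 rad. The bangle's outline is visible around (548,132) in the right half, so I take its radial profile to predict the high spot.

```bash
cat > p.py <<'E'
from h import *
from scipy.optimize import least_squares
d=np.radians(70)
def prof(im,name):
    h=cv2.cvtColor(im["frame"],cv2.COLOR_RGB2HSV); m=cv2.inRange(h,(13,110,40),(28,255,255))
    c=proj(im,[.5745,-.058,.06]); k=np.zeros_like(m); cv2.circle(k,tuple(int(x) for x in c),int(np.linalg.norm(proj(im,[.5745+.056,-.058,.06])-c)),255,-1); m&=k
    cs,_=cv2.findContours(m,cv2.RETR_EXTERNAL,cv2.CHAIN_APPROX_NONE)
    P=np.array([ray(im,*q,.060)[:2] for q in np.vstack(cs).reshape(-1,2)])
    A=np.array([.5745,-.058])
    best=None
    for A in [A,]:
        v=P-A; th=(np.degrees(np.arctan2(v[:,1],v[:,0])-d))%360; r=np.hypot(*v.T)*1000
        b=[r[(th>=t)&(th<t+15)].max().round(1) if ((th>=t)&(th<t+15)).any() else 0 for t in range(0,360,15)]
    print(name,dict(zip(range(7,367,15),map(float,b))))
prof(get_image("wrist"),"wrist"); prof(get_image("top"),"top")
import pickle; prof(pickle.load(open("ims.pkl","rb"))["top"],"top0")
E
python3 p.py
```

```text
wrist {7: 37.2, 22: 37.0, 37: 36.9, 52: 38.1, 67: 41.6, 82: 42.5, 97: 42.6, 112: 42.2, 127: 39.5, 142: 0.0, 157: 35.8, 172: 36.0, 187: 35.9, 202: 38.8, 217: 39.9, 232: 39.8, 247: 38.9, 262: 35.9, 277: 35.8, 292: 36.5, 307: 36.5, 322: 37.8, 337: 38.5, 352: 38.4}
top {7: 33.2, 22: 35.5, 37: 39.6, 52: 39.2, 67: 41.1, 82: 44.6, 97: 43.8, 112: 0.0, 127: 0.0, 142: 0.0, 157: 0.0, 172: 0.0, 187: 0.0, 202: 0.0, 217: 0.0, 232: 0.0, 247: 0.0, 262: 0.0, 277: 0.0, 292: 0.0, 307: 0.0, 322: 0.0, 337: 0.0, 352: 0.0}
top0 {7: 56.2, 22: 37.9, 37: 38.2, 52: 39.2, 67: 41.1, 82: 44.4, 97: 43.8, 112: 41.6, 127: 39.9, 142: 0.0, 157: 30.0, 172: 37.1, 187: 37.0, 202: 36.7, 217: 39.5, 232: 39.7, 247: 38.7, 262: 36.0, 277: 35.4, 292: 37.6, 307: 37.5, 322: 37.9, 337: 39.8, 352: 56.5}
```

The profile is clear: the highest bulge (about 43 mm) is near 92°, with lesser ones near 225° and 340°. The bangle needs about 92° clockwise, taking the knob from 138° to 46°.

Call:
jog_arm([
  [-0.15,0,3],
  [0,0,3],
  [0,0,2],
  [0,0,1],
  [0,0,0],
  [0,0,0],
], roll=[0,0,0,0,0,0], claw=[0.6,0.6,0.6,0.6,0.6,0.6])

```text
time: 17.5
tcp_pos: [0.5475, -0.0738, 0.1091]
tool_rot: [2.571, 1.802, 0.002]
wrist_force: [0.3, -0.2, -0.6]
finger_gap: 0.6
finger_force: 0.0
```

Call:
jog_arm([
  [0,0,0],
  [0,0,0],
  [0,0,0],
  [0,0,0],
  [0,0,0],
  [0,0,0],
], roll=[0,0,0,0,0,0], claw=[0.15,0.15,0.15,0.15,0.15,0.15], force=20)

```text
time: 18.25
tcp_pos: [0.5468, -0.0738, 0.1087]
tool_rot: [2.572, 1.803, 0.0]
wrist_force: [-2.4, 0.4, 5.8]
finger_gap: 0.202
finger_force: 21.2
```

Gripped (17 mm). Turn in two halves.

Call:
jog_arm([
  [0.48,-0.43,0],
  [0.55,-0.33,0],
  [0.6,-0.21,0],
  [0.64,-0.09,0],
  [0,0,0],
], roll=[0,0,0,0,0], claw=[0.15,0.15,0.15,0.15,0.15])

```text
time: 18.88
tcp_pos: [0.5441, -0.0483, 0.1087]
tool_rot: [-2.572, -1.803, 0.001]
wrist_force: [-4.5, 1.8, 7.8]
finger_gap: 0.208
finger_force: 21.5
```

Call:
jog_arm([
  [0.64,0.04,0],
  [0.62,0.17,0],
  [0.57,0.29,0],
  [0,0,0],
  [0,0,0],
], roll=[0,0,0,0,0], claw=[0.15,0.15,0.15,0.15,0.15])

```text
time: 19.5
tcp_pos: [0.5555, -0.0323, 0.1087]
tool_rot: [-2.571, -1.803, -0.002]
wrist_force: [-3.0, 2.7, 6.3]
finger_gap: 0.203
finger_force: 21.4
```

```bash
python3 n.py n2
```

```text
needle 2.426525146155758 (222, 174, 175, 1488)
```

View pics/n2.png

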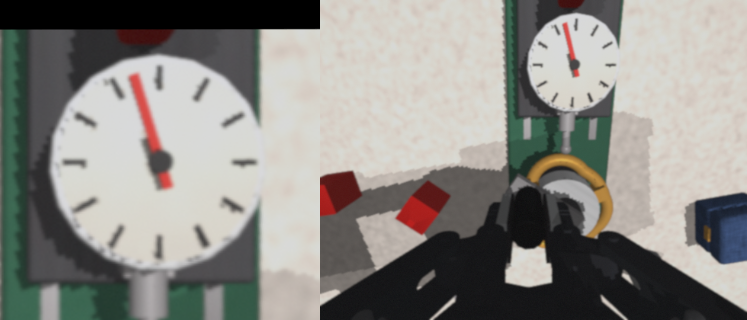

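The needle points up and slightly left, from (160,161) to (134,75), which is about 2.85 rad. It is already just over the threshold, so I fix the hub in the reader and turn a bit more to find the peak.

```bash
sed -i 's/^    n,l,st,cc=.*/    cx,cy,r=159.5,161.5,105/; s/<r; xx,yy/<r; k\&=np.hypot(xx-cx,yy-cy)>45; xx,yy/' n.py; python3 n.py
```

```text
needle 2.8491965728022053 (160, 162, 105, 382)
```

Call:
jog_arm([
  [0.23,0.15,0],
  [0,0,0],
  [0,0,0],
], roll=[0,0,0], claw=[0.15,0.15,0.15])

```text
time: 19.98
tcp_pos: [0.5576, -0.0308, 0.1087]
tool_rot: [-2.572, -1.803, -0.001]
wrist_force: [-2.7, 2.0, 7.2]
finger_gap: 0.201
finger_force: 21.5
```

```bash
python3 n.py
```

```text
needle 2.961299189022887 (160, 162, 105, 430)
```

Call:
jog_arm([
  [0.22,0.17,0],
  [0,0,0],
  [0,0,0],
], roll=[0,0,0], claw=[0.15,0.15,0.15])

```text
time: 20.4
tcp_pos: [0.56, -0.0294, 0.1087]
tool_rot: [-2.572, -1.803, -0.001]
wrist_force: [-3.1, 0.4, 5.9]
finger_gap: 0.203
finger_force: 21.4
```

```bash
python3 n.py
```

```text
needle 3.02850240777497 (160, 162, 105, 453)
```

Call:
jog_arm([
  [0.2,0.19,0],
  [0,0,0],
  [0,0,0],
], roll=[0,0,0], claw=[0.15,0.15,0.15])

```text
time: 20.82
tcp_pos: [0.5626, -0.0282, 0.1087]
tool_rot: [-2.572, -1.803, -0.002]
wrist_force: [-3.3, 0.9, 6.1]
finger_gap: 0.2
finger_force: 21.4
```

```bash
python3 n.py
```

```text
needle 3.008857113088853 (160, 162, 105, 452)
```

Call:
jog_arm([
  [0.19,0.2,0],
  [0,0,0],
  [0,0,0],
], roll=[0,0,0], claw=[0.15,0.15,0.15])

```text
time: 21.25
tcp_pos: [0.5652, -0.0273, 0.1087]
tool_rot: [2.572, 1.803, 0.002]
wrist_force: [-2.2, 0.6, 5.5]
finger_gap: 0.2
finger_force: 21.4
```

```bash
python3 n.py
```

```text
needle 2.901908042148593 (160, 162, 105, 447)
```

The peak was about 1.6 steps back, so I turn back to it.

Call:
jog_arm([
  [-0.19,-0.2,0],
  [-0.13,-0.12,0],
  [0,0,0],
  [0,0,0],
], roll=[0,0,0,0], claw=[0.15,0.15,0.15,0.15])

```text
time: 21.8
tcp_pos: [0.5614, -0.0288, 0.1087]
tool_rot: [-2.572, -1.803, -0.004]
wrist_force: [1.0, 4.4, 5.7]
finger_gap: 0.203
finger_force: 21.2
```

```bash
python3 n.py
```

```text
needle 3.016297077778056 (160, 162, 105, 447)
```

Call:
jog_arm([
  [0,0,0],
  [0,0,0],
  [0,0,0],
  [0,0,-3],
  [0,0,-4],
  [0,0,-2],
  [0,0,0],
  [0,0,0],
], roll=[0,0,0,0,0,0,0,0], claw=[0.35,0.5,0.5,0.5,0.5,0.5,0.5,0.5])

```text
time: 22.85
tcp_pos: [0.5599, -0.0295, 0.1959]
tool_rot: [-2.571, -1.802, 0.003]
wrist_force: [0.2, 0.2, -0.7]
finger_gap: 0.502
finger_force: 0.0
```

```bash
python3 n.py n3
```

```text
needle 3.0278897919587173 (160, 162, 105, 411)
```

View pics/n3.png

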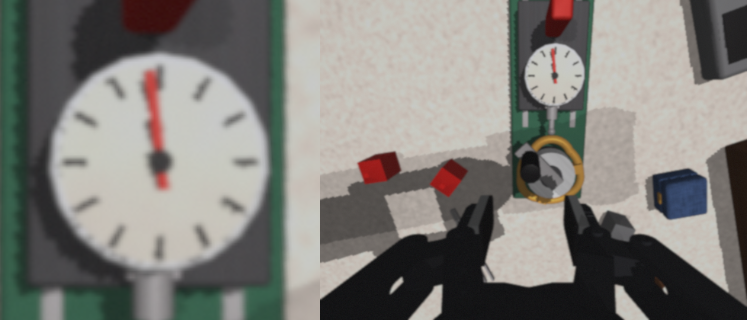

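The needle stays at its peak, about 3.03 rad, with its tip at (150,72). The jaws are clear of everything, so I hand in.

```bash
python3 -c "
from workcell import *
print(job_done())"
```

```text
the job is handed in; nothing more can be done
None
```

I handed the job in at about 23 s: the amber tower stands in the tray's clear half, the indicator is against its stop, and the bangle's highest spot is under the plunger, with the needle at about 3.03 rad (2.83 needed); no verdict was returned.

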